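# Bring the earring board to the show pedestal

## Robot

A 6-joint arm with a two-finger parallel gripper is mounted at the origin on the work surface. World frame = base frame: x ahead of the robot, y to its left, z up, the work surface at z = 0. Lengths are in m, angles in rad, forces in N, time in s.
With the tool pointing down it reaches from about 0.35 to 0.725 m from the base axis. Payload 4.3 kg.
Tool frame: the origin (TCP) lies on the front face of the gripper's body, between the roots of the fingers; the fingertips stand 73 mm ahead of it and the grasp point (between the pads) lies 54 mm ahead of it; z points along the fingers, y is the direction in which the jaws open and shut (so a half turn about z gives the same grasp; the last joint's range is limited). The gripper opens to 85 mm and grips with 20 to 120 N. Pads are 22 mm wide; open, the fingers measure 114 mm over their backs; the gripper's body (76 mm by 85 mm) begins 54 mm behind the grasp point. The pads swing forward as they close: fully open they stand 13 mm farther back than shut.
Start: joints at [-1.404, 0.377, 0.081, 1.274, 0, 1.46], TCP at [0.157, -0.553, 0.304] pointing down, gripper open.
Joint ranges: [-2.72, 2.72], [-0.84, 1.66], [-1.02, 1.22], [-1.77, 2.12], [-1.37, 1.28], [-3.14, 3.14]. Speed limits (rad/s): [2.57, 2.57, 3.14, 3.14, 3.14, 3.14].

## Interface

Orientations are given as a unit quaternion [x, y, z, w].
In Python, from plant import readout, grab_frame, camera_model, r, look_for, regions_of gives the robot as it stands.
- The arm moves only by the tool apply_moves, never from a script. Its argument "motion" is a list of rows, each an object with "delta_rot": the turn, a rotation vector about the world's x, y, z in rad, a list of three; "dp": the shift along the world's x, y, z in m, a list of three; "fingers": the finger opening in m, from 0 to 0.0854. A call has exactly 10 rows; each row shifts and turns the pose as measured when the row begins; what a row does not reach is not made up. A row lasts 1/12 s, in which the tool goes at most 41.7 mm and 7.16 degrees, less where a joint would pass 70% of its speed; a pose out of reach is approached as far as the arm can. A call with a gripper value outside its range is refused whole. The fingers move at their own pace and stop on an object; the grip force is fixed at half the most. Time passes only in rows, so rows that do not move let the fingers close, or fill a call up. It gives the time, the measured TCP pose, the force and the opening at its end, in the units of the state.
- readout.observe(): the state, without advancing time (a new reading comes with each control period).
- grab_frame(name): name is "side" or "top" or "wrist"; returns (picture, depth): 384x512x3 uint8, red, green, blue; 384x512 float32, m along the optical axis (not along the pixel's ray), 0 where there is no reading.
- camera_model(name): a dict with "fx", "fy", "cx", "cy" (pixels), "k1" (the pictures are not rectified: a ray, as slopes to the right and down, at radius r is drawn at 1 + k1 r^2 times it, then the intrinsics apply), "origin" and "orientation" of the camera in the world. Camera axes: x right, y down, z forward; pixel columns grow to the right and rows downward; lengths in m; the calibration is good to about 2 mm. A picture is of the moment at which its call begins: read the wrist's pose just before it. camera_model takes no time and is no camera call; for the wrist camera it gives the pose at the moment of the call.
- r.hand_in(): hands the job in, once; it reports no verdict.
Trained networks look in the newest picture that a camera, given by its name, has taken for a name from the list of things; names that differ only in an ending like _2 or _b are one class to them, and where a whole thing is asked for, a point or a joint stands for the part that bears it (a point fixed in the world has none). Each returns a list of dicts, best first, with "conf" (0 to 1); they miss things now and then, are a little off and sometimes report something else, mostly with a low value. They report only what shows in the picture. A call takes as long as a camera call. They do not tell look-alikes from the thing itself.
- look_for(label, camera): "rect" ([left, top, width, height] as shares, 0 to 1, of the picture: columns of its width, rows of its height, round what is visible of it).
- regions_of(label, camera): "pixels" (384x512 bool, what is visible of it) and "rect" ([left, top, width, height] as shares, 0 to 1, of the picture: columns of its width, rows of its height, round what is visible of it).
The state is a dict: "time": time; "q": joint angles; "joint_vel": joint speeds; "tau": joint torques, N m; "ee_pos": TCP position; "orientation": TCP orientation; "force": force on the tool from outside, world axes, zero at the start; "wrist_torque": the same for the moment, N m; "opening": finger opening in m.
Only numpy, scipy, OpenCV 4.12 (cv2) and the standard library are available. Lean on these libraries where they do the work, as an engineer would, in place of code of your own. Each camera call takes 0.05 s, during which the arm holds its last target. There are 200 camera calls.

## Task

A customer wants to see the earrings: slide the long earring board forward in its groove until its end sticks out past the riser's front edge (the edge facing the robot), take it by that overhanging end, and lay it flat and centred on the small round pedestal. Set it down, do not drop it, never let it fall to the counter, and leave the shorter pendant board where it lies in the riser.

Things in the scene. Friction and masses are not known exactly. Their poses are not given: they have to be found in the camera images.
- earring_board: Long flat grey board, 130 (x) x 54 (y) x 8 mm thick, 40 to 85 g, with two rows of four small silver studs on top (1 mm proud, ignore). Lies flat and loose in one of the riser's grooves, level with the ribs beside it, so its sides cannot be gripped until an end sticks out. Origin: centre of its underside, z up, x along the groove.
- pendant_board: The short flat grey display board in the other groove, 90 long (its x) x 54 wide x 8 mm thick, with one large silver disc on top. Leave it. Origin at the centre of its underside.
- riser: Fixed brown wood block, 210 deep (x) x 158 wide (y) x 60 mm high. Two grooves along x, open at front and back, 58 wide, 8 deep (floor 52 mm above counter), centred at y = +36 and -36 mm. Origin: middle of the FRONT lower edge (facing the robot), on the counter; x points to the back, away from the robot, z up. Boards start 10 to 55 mm behind the front; behind them at least 45 mm of groove is free.
- pedestal: Fixed turned dark wooden pedestal, 75 mm high; flat round top 72 mm in diameter on a thin stem, round foot 90 mm in diameter. Origin at the centre of its foot on the counter; the top is 75 mm above the origin, on its axis.
Things that resemble listed ones, but are neither listed nor needed, are in the scene too. What is shaped like the earring_board but brown is not meant.

How it is judged:
By the outcome, as a careful person would: the job done as asked, in the order asked, and still so for the second after the job is handed in, with the robot touching nothing.
It also fails if it takes over 54 s, if anything falls off the work surface, if the arm or the gripper's body presses on something with over 40 N, if the wrist force passes 120 N, or if a joint passes its speed limit or range.

## Working session

There is one attempt and no reset: what is moved stays moved. The work goes in short steps, Python scripts to look and compute and a tool call to move; the robot and the scene stay as the last step left them, time stands still between calls to the robot, and variables do not carry over. Pictures are saved under pics/ and viewed, about 8 in all and at most 12, crops included, and the job is handed in when it is done.

Besides the shell and the picture viewer there is one more tool, called after "Emit:" as a command line: name --argument value ..., lists and objects as JSON in quotes. apply_moves: Moves the arm, as the interface text tells. Its arguments: {"type":"object","properties":{"motion":{"type":"array"}},"required":["motion"]}

```bash
ls; mkdir -p pics; cat > h.py <<'E'
import numpy as np, cv2
from scipy.spatial.transform import Rotation as R
from plant import readout, grab_frame, camera_model, r, look_for, regions_of
def world(pix, dep, m):
    pix=np.asarray(pix,float).reshape(-1,2); K=np.array([[m['fx'],0,m['cx']],[0,m['fy'],m['cy']],[0,0,1]])
    n=cv2.undistortPoints(pix.reshape(-1,1,2),K,np.array([m['k1'],0,0,0,0.])).reshape(-1,2)
    c=np.c_[n,np.ones(len(n))]*np.asarray(dep).reshape(-1,1)
    return R.from_quat(m['orientation']).apply(c)+np.array(m['origin'])
def save(n,p): cv2.imwrite('pics/'+n+'.png',p[:,:,::-1])
def cloud(name):
    p,d=grab_frame(name); m=camera_model(name)
    v,u=np.mgrid[0:384,0:512]
    return p,d,world(np.c_[u.ravel(),v.ravel()],d.ravel(),m).reshape(384,512,3)
E
python3 - <<'E'
from h import *
print(readout.observe())
for n in('top','side'):
    p,d,W=cloud(n); save(n+'0',p); print(n,camera_model(n))
    for l in('earring_board','pendant_board','riser','pedestal'):
        for o in regions_of(l,n)[:4]:
            k=o['pixels']&(d>0); P=W[k]
            if len(P)==0: continue
            print(l,round(o['conf'],2),np.round(np.array(o['rect'])*[512,384,512,384]),'med',np.round(np.median(P,0),3),'zmax',np.round(np.percentile(P[:,2],95),3))
            if n=='top':
                t=P[abs(P[:,2]-np.percentile(P[:,2],90))<.006]
                q=cv2.minAreaRect((t[:,:2]*1000).astype(np.float32)); print('   rect',np.round(q[0],1),np.round(q[1],1),round(q[2],1))
E
```

```text
pics
{'time': 0.0, 'q': array([-1.40429317e+00,  3.78069220e-01,  7.96185248e-02,  1.27440983e+00,
       -1.00383993e-05,  1.46050147e+00]), 'joint_vel': array([ 4.15832509e-04, -1.51726418e-03, -8.45676298e-04, -5.89666987e-04,
        9.92110171e-04, -5.27450605e-05]), 'tau': array([ 1.09711844e-03, -4.63611960e+01,  2.69870174e+01,  2.06848746e-02,
       -8.06006483e-05,  1.31387946e-06]), 'ee_pos': array([ 0.15705455, -0.55259896,  0.30295436]), 'orientation': array([ 9.90437607e-01,  1.37957537e-01, -3.40195954e-05, -1.03154796e-03]), 'force': array([ 0.58409482, -0.37209954,  0.98716418]), 'wrist_torque': array([ 0.02312222,  0.04482071, -0.05291633]), 'opening': 0.08548319781024032}
top {'fx': 375.806573296535, 'fy': 375.806573296535, 'cx': 256.78052144279735, 'cy': 200.26338159169973, 'k1': 0.011408753414668897, 'origin': array([0.33241671, 0.09166994, 0.81871966]), 'orientation': array([ 0.70808339, -0.70116208,  0.04936722, -0.06747245])}
earring_board 0.76 [302. 113.  37.  64.] med [ 0.575 -0.014  0.06 ] zmax 0.063
   rect [577.7 -14.5] [ 55.8 130.7] 82.2
pendant_board 0
[... 504 characters left out ...]
.074] zmax 0.077
   rect [454.3 252.2] [69.8 69.8] 1.5
side {'fx': 418.1741736065822, 'fy': 418.1741736065822, 'cx': 259.2608237647917, 'cy': 186.4147049545179, 'k1': -0.07045936914443526, 'origin': array([ 0.3216963 , -0.49927583,  0.41898075]), 'orientation': array([ 0.86857152, -0.10850501,  0.04557222, -0.4813869 ])}
earring_board 0.79 [311. 186.  91.  27.] med [ 0.574 -0.016  0.059] zmax 0.061
earring_board 0.65 [168. 253.  98.  52.] med [ 0.348 -0.077  0.008] zmax 0.009
pendant_board 0.61 [338. 215.  72.  28.] med [ 0.57  -0.089  0.059] zmax 0.061
riser 0.82 [299. 179. 171. 108.] med [ 0.584 -0.116  0.051] zmax 0.06
pedestal 0.96 [219. 123.  51.  52.] med [0.452 0.236 0.03 ] zmax 0.075
```

View pics/top0.png

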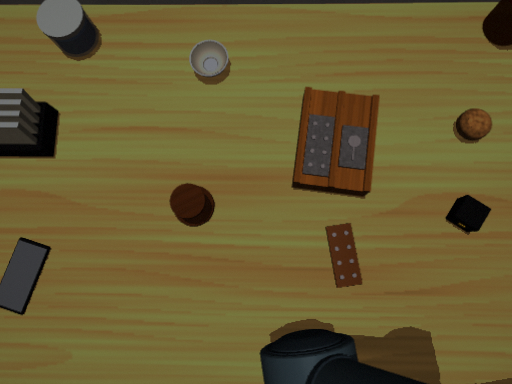

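View pics/side0.png

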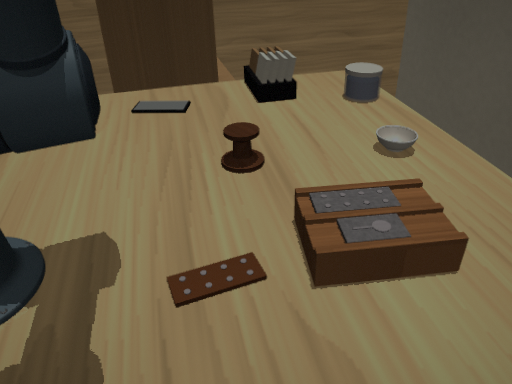

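The top view shows the grey studded board in the riser's left groove at about (319,145), the pendant board in the right groove, and the pedestal at (190,204). The brown decoy lies on the counter at (343,254). The side view agrees. The riser yaw is about -7.4° and the board front sits about 20 mm behind the riser front. I'll close the fingers and push the board from behind.

Emit:
apply_moves --motion '[{"dp": [0.022, 0.022, 0], "delta_rot": [0, 0, 0.115], "fingers": 0}, {"dp": [0.022, 0.022, 0], "delta_rot": [0, 0, 0.115], "fingers": 0}, {"dp": [0.022, 0.022, 0], "delta_rot": [0, 0, 0.115], "fingers": 0}, {"dp": [0.022, 0.022, 0], "delta_rot": [0, 0, 0.115], "fingers": 0}, {"dp": [0.022, 0.022, 0], "delta_rot": [0, 0, 0.115], "fingers": 0}, {"dp": [0.022, 0.022, 0], "delta_rot": [0, 0, 0.115], "fingers": 0}, {"dp": [0.022, 0.022, 0], "delta_rot": [0, 0, 0.115], "fingers": 0}, {"dp": [0.022, 0.022, 0], "delta_rot": [0, 0, 0.115], "fingers": 0}, {"dp": [0.022, 0.022, 0], "delta_rot": [0, 0, 0.115], "fingers": 0}, {"dp": [0.022, 0.022, 0], "delta_rot": [0, 0, 0.115], "fingers": 0}]'

```text
time: 1.33
ee_pos: [0.3804, -0.3282, 0.3042]
orientation: [0.742, 0.67, 0.0, 0.003]
force: [0.3, -0.1, -0.6]
opening: -0.0
```

Emit:
apply_moves --motion '[{"dp": [0.022, 0.022, 0], "delta_rot": [0, 0, 0.115], "fingers": 0}, {"dp": [0.022, 0.022, 0], "delta_rot": [0, 0, 0.115], "fingers": 0}, {"dp": [0.022, 0.022, 0], "delta_rot": [0, 0, 0.115], "fingers": 0}, {"dp": [0.022, 0.022, 0], "delta_rot": [0, 0, 0.115], "fingers": 0}, {"dp": [0.022, 0.022, 0], "delta_rot": [0, 0, 0.115], "fingers": 0}, {"dp": [0.022, 0.022, 0], "delta_rot": [0, 0, 0.115], "fingers": 0}, {"dp": [0.022, 0.022, 0], "delta_rot": [0, 0, 0.115], "fingers": 0}, {"dp": [0.022, 0.022, 0], "delta_rot": [0, 0, 0.115], "fingers": 0}, {"dp": [0.022, 0.022, 0], "delta_rot": [0, 0, 0.115], "fingers": 0}, {"dp": [0.022, 0.022, 0], "delta_rot": [0, 0, 0.115], "fingers": 0}]'

```text
time: 2.17
ee_pos: [0.6101, -0.0946, 0.3062]
orientation: [0.229, 0.973, 0.002, 0.005]
force: [0.8, -1.1, 0.8]
opening: -0.0003
```

Emit:
apply_moves --motion '[{"dp": [0.015, 0.017, -0.02], "delta_rot": [0, 0, 0.11], "fingers": 0}, {"dp": [0.015, 0.017, -0.02], "delta_rot": [0, 0, 0.11], "fingers": 0}, {"dp": [0.015, 0.017, -0.02], "delta_rot": [0, 0, 0.11], "fingers": 0}, {"dp": [0.012, 0.014, -0.02], "delta_rot": [0, 0, 0], "fingers": 0}, {"dp": [0, 0, 0], "delta_rot": [0, 0, 0], "fingers": 0}, {"dp": [0, 0, 0], "delta_rot": [0, 0, 0], "fingers": 0}, {"dp": [0, 0, 0], "delta_rot": [0, 0, 0], "fingers": 0}, {"dp": [0, 0, 0], "delta_rot": [0, 0, 0], "fingers": 0}, {"dp": [0, 0, 0], "delta_rot": [0, 0, 0], "fingers": 0}, {"dp": [0, 0, 0], "delta_rot": [0, 0, 0], "fingers": 0}]'

```text
time: 3.0
ee_pos: [0.6742, -0.0221, 0.2261]
orientation: [0.052, 0.999, 0.004, 0.009]
force: [1.4, -0.6, 0.1]
opening: -0.0003
```

```bash
cat >> h.py <<'E'
def boardrect(name,label='earring_board',zlo=.05,zhi=.2):
    p,d,W=cloud(name)
    for o in regions_of(label,name)[:3]:
        P=W[o['pixels']&(d>0)]; P=P[(P[:,2]>zlo)&(P[:,2]<zhi)]
        if len(P)<50: continue
        t=P[abs(P[:,2]-np.median(P[:,2]))<.006]
        q=cv2.minAreaRect((t[:,:2]*1000).astype(np.float32)); print(name,label,round(o['conf'],2),np.round(q[0],1),np.round(q[1],1),round(q[2],1),'z',np.round(np.median(t[:,2]),4))
    return p
def pose():
    s=readout.observe(); e=R.from_quat(s['orientation']).as_matrix()
    print(round(s['time'],2),np.round(s['ee_pos'],4),'yaw',round(np.degrees(np.arctan2(e[1,0],e[0,0])),2),'z',np.round(e[:,2],3),'F',np.round(s['force'],1),'op',round(s['opening'],4))
E
python3 - <<'E'
from h import *
pose(); save('w1',boardrect('wrist')); boardrect('wrist','riser')
E
```

```text
3.0 [ 0.6742 -0.0221  0.2261] yaw 173.98 z [ 0.018  0.007 -1.   ] F [ 1.4 -0.6  0.1] op -0.0003
wrist earring_board 0.9 [586.3 -14.3] [ 54.6 114.9] 83.3 z 0.0605
wrist riser 0.89 [610.7 -53.6] [159.1 175.7] 83.0 z 0.0595
```

View pics/w1.png

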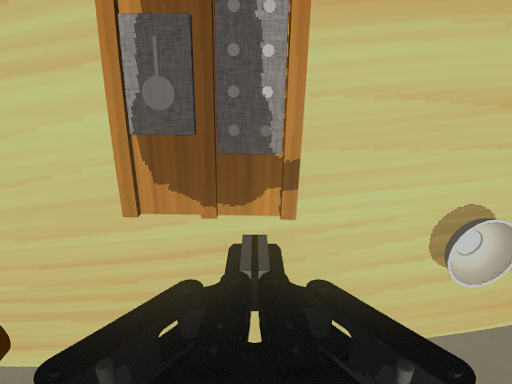

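Wrist view: the board's rear end is at (250,154), the groove's end is near row 217, and the closed fingertips at (255,240) line up with the groove. I'll go down into the free groove behind the board.

Emit:
apply_moves --motion '[{"dp": [0, -0.003, -0.01], "delta_rot": [-0.007, 0.018, -0.015], "fingers": 0}, {"dp": [0, 0, -0.02], "delta_rot": [0, 0, 0], "fingers": 0}, {"dp": [0, 0, -0.02], "delta_rot": [0, 0, 0], "fingers": 0}, {"dp": [0, 0, -0.02], "delta_rot": [0, 0, 0], "fingers": 0}, {"dp": [0, 0, -0.01], "delta_rot": [0, 0, 0], "fingers": 0}, {"dp": [0, 0, -0.006], "delta_rot": [0, 0, 0], "fingers": 0}, {"dp": [0, 0, -0.004], "delta_rot": [0, 0, 0], "fingers": 0}, {"dp": [0, 0, 0], "delta_rot": [0, 0, 0], "fingers": 0}, {"dp": [0, 0, 0], "delta_rot": [0, 0, 0], "fingers": 0}, {"dp": [0, 0, 0], "delta_rot": [0, 0, 0], "fingers": 0}]'

```text
time: 4.03
ee_pos: [0.6746, -0.0269, 0.1318]
orientation: [0.063, 0.998, -0.002, -0.001]
force: [-0.4, 0.4, -0.1]
opening: -0.0001
```

```bash
python3 - <<'E'
from h import *
pose()
E
```

```text
4.03 [ 0.6746 -0.0269  0.1318] yaw 172.79 z [-0.002 -0.003 -1.   ] F [-0.4  0.4 -0.1] op -0.0001
```

Emit:
apply_moves --motion '[{"dp": [0, 0, -0.003], "delta_rot": [0, 0, 0], "fingers": 0}, {"dp": [0, 0, 0], "delta_rot": [0, 0, 0], "fingers": 0}, {"dp": [-0.008, 0.001, 0], "delta_rot": [0, 0, 0], "fingers": 0}, {"dp": [-0.008, 0.001, 0], "delta_rot": [0, 0, 0], "fingers": 0}, {"dp": [-0.008, 0.001, 0], "delta_rot": [0, 0, 0], "fingers": 0}, {"dp": [-0.008, 0.001, 0], "delta_rot": [0, 0, 0], "fingers": 0}, {"dp": [-0.008, 0.001, 0], "delta_rot": [0, 0, 0], "fingers": 0}, {"dp": [-0.008, 0.001, 0], "delta_rot": [0, 0, 0], "fingers": 0}, {"dp": [0, 0, 0], "delta_rot": [0, 0, 0], "fingers": 0}, {"dp": [0, 0, 0], "delta_rot": [0, 0, 0], "fingers": 0}]'

```text
time: 4.87
ee_pos: [0.6299, -0.0212, 0.1361]
orientation: [0.063, 0.998, -0.002, 0.006]
force: [-0.3, -0.9, -0.6]
opening: -0.0003
```

```bash
python3 - <<'E'
from h import *
pose(); boardrect('top'); boardrect('wrist');boardrect('top','pendant_board')
E
```

```text
4.87 [ 0.6299 -0.0212  0.1361] yaw 172.79 z [ 0.012 -0.005 -1.   ] F [-0.3 -0.9 -0.6] op -0.0003
top earring_board 0.79 [576.5 -14.5] [ 53.3 127.2] 83.0 z 0.0606
wrist earring_board 0.88 [577.6 -13.2] [ 54.6 129.5] 83.0 z 0.06
```

The tip rose 7 mm during the stroke and slid over the board, which has not moved. I'll back off, lower again, and push while compensating for the rise.

Emit:
apply_moves --motion '[{"dp": [0, 0, 0.006], "delta_rot": [0, 0.012, 0], "fingers": 0}, {"dp": [0.01, -0.001, 0.002], "delta_rot": [0, 0, 0], "fingers": 0}, {"dp": [0.01, -0.001, 0.002], "delta_rot": [0, 0, 0], "fingers": 0}, {"dp": [0.01, -0.001, 0.001], "delta_rot": [0, 0, 0], "fingers": 0}, {"dp": [0.008, -0.001, 0], "delta_rot": [0, 0, 0], "fingers": 0}, {"dp": [0, 0, 0], "delta_rot": [0, 0, 0], "fingers": 0}, {"dp": [0, 0, 0], "delta_rot": [0, 0, 0], "fingers": 0}, {"dp": [0, 0, 0], "delta_rot": [0, 0, 0], "fingers": 0}, {"dp": [0, 0, 0], "delta_rot": [0, 0, 0], "fingers": 0}, {"dp": [0, 0, 0], "delta_rot": [0, 0, 0], "fingers": 0}]'

```text
time: 6.0
ee_pos: [0.6688, -0.0255, 0.1449]
orientation: [0.063, 0.998, -0.002, -0.002]
force: [0.1, -0.1, -0.1]
opening: 0.0001
```

```bash
python3 - <<'E'
from h import *
pose()
E
```

```text
6.0 [ 0.6688 -0.0255  0.1449] yaw 172.77 z [-0.005 -0.005 -1.   ] F [ 0.1 -0.1 -0.1] op 0.0001
```

Emit:
apply_moves --motion '[{"dp": [0.001, 0, -0.011], "delta_rot": [0, 0, 0], "fingers": 0}, {"dp": [0, 0, -0.004], "delta_rot": [0, 0, 0], "fingers": 0}, {"dp": [0, 0, -0.001], "delta_rot": [0, 0, 0], "fingers": 0}, {"dp": [0, 0, 0], "delta_rot": [0, 0, 0], "fingers": 0}, {"dp": [0, 0, 0], "delta_rot": [0, 0, 0], "fingers": 0}, {"dp": [-0.006, 0.001, -0.001], "delta_rot": [0, 0.002, 0], "fingers": 0}, {"dp": [-0.006, 0.001, -0.001], "delta_rot": [0, 0.002, 0], "fingers": 0}, {"dp": [0, 0, 0], "delta_rot": [0, 0, 0], "fingers": 0}, {"dp": [0, 0, 0], "delta_rot": [0, 0, 0], "fingers": 0}, {"dp": [0, 0, 0], "delta_rot": [0, 0, 0], "fingers": 0}]'

```text
time: 6.83
ee_pos: [0.6555, -0.023, 0.1253]
orientation: [0.063, 0.998, -0.003, -0.004]
force: [0.3, -0.5, -0.1]
opening: -0.0003
```

```bash
python3 - <<'E'
from h import *
pose()
E
```

```text
6.83 [ 0.6555 -0.023   0.1253] yaw 172.78 z [-0.009 -0.005 -1.   ] F [ 0.3 -0.5 -0.1] op -0.0003
```

Emit:
apply_moves --motion '[{"dp": [0, 0, 0.003], "delta_rot": [0, -0.008, 0], "fingers": 0}, {"dp": [-0.005, 0.0005, -0.0004], "delta_rot": [0, 0.001, 0], "fingers": 0}, {"dp": [-0.005, 0.0005, -0.0005], "delta_rot": [0, 0.001, 0], "fingers": 0}, {"dp": [-0.005, 0.0005, -0.0005], "delta_rot": [0, 0.001, 0], "fingers": 0}, {"dp": [-0.005, 0.0005, -0.0005], "delta_rot": [0, 0.001, 0], "fingers": 0}, {"dp": [-0.005, 0.0005, -0.0005], "delta_rot": [0, 0.001, 0], "fingers": 0}, {"dp": [0, 0, 0], "delta_rot": [0, 0, 0], "fingers": 0}, {"dp": [0, 0, 0], "delta_rot": [0, 0, 0], "fingers": 0}, {"dp": [0, 0, 0], "delta_rot": [0, 0, 0], "fingers": 0}, {"dp": [0, 0, 0], "delta_rot": [0, 0, 0], "fingers": 0}]'

```text
time: 7.67
ee_pos: [0.6278, -0.0203, 0.1268]
orientation: [0.063, 0.998, -0.003, -0.002]
force: [0.1, -0.2, 0.4]
opening: 0.0001
```

```bash
python3 - <<'E'
from h import *
pose(); boardrect('wrist')
E
```

```text
7.67 [ 0.6278 -0.0203  0.1268] yaw 172.78 z [-0.004 -0.005 -1.   ] F [ 0.1 -0.2  0.4] op 0.0001
wrist earring_board 0.82 [562.  -11.7] [ 54.7 111.7] 82.9 z 0.0602
```

Emit:
apply_moves --motion '[{"dp": [-0.005, 0.0006, -0.0005], "delta_rot": [0, 0, 0], "fingers": 0}, {"dp": [-0.005, 0.0006, -0.0005], "delta_rot": [0, 0.001, 0], "fingers": 0}, {"dp": [-0.005, 0.0006, -0.0005], "delta_rot": [0, 0.001, 0], "fingers": 0}, {"dp": [-0.005, 0.0006, -0.0005], "delta_rot": [0, 0.001, 0], "fingers": 0}, {"dp": [-0.005, 0.0006, -0.0005], "delta_rot": [0, 0.001, 0], "fingers": 0}, {"dp": [-0.005, 0.0006, -0.0005], "delta_rot": [0, 0.001, 0], "fingers": 0}, {"dp": [-0.005, 0.0006, -0.0005], "delta_rot": [0, 0.001, 0], "fingers": 0}, {"dp": [-0.003, 0.0003, 0], "delta_rot": [0, 0, 0], "fingers": 0}, {"dp": [0, 0, 0], "delta_rot": [0, 0, 0], "fingers": 0}, {"dp": [0, 0, 0], "delta_rot": [0, 0, 0], "fingers": 0}]'

```text
time: 8.6
ee_pos: [0.588, -0.0156, 0.1247]
orientation: [0.063, 0.998, -0.003, -0.002]
force: [1.1, -0.0, 1.4]
opening: -0.0005
```

```bash
python3 - <<'E'
from h import *
pose(); boardrect('wrist'); boardrect('top')
E
```

```text
8.6 [ 0.588  -0.0156  0.1247] yaw 172.78 z [-0.005 -0.006 -1.   ] F [ 1.1 -0.   1.4] op -0.0005
wrist earring_board 0.82 [522.4  -7.3] [ 54.6 111.1] 82.9 z 0.0602
```

Emit:
apply_moves --motion '[{"dp": [0, 0, 0.003], "delta_rot": [0, -0.004, 0], "fingers": 0}, {"dp": [-0.004, 0.0005, 0], "delta_rot": [0, 0, 0], "fingers": 0}, {"dp": [-0.004, 0.0005, -0.0005], "delta_rot": [0, 0, 0], "fingers": 0}, {"dp": [-0.004, 0.0005, -0.0005], "delta_rot": [0, 0, 0], "fingers": 0}, {"dp": [-0.003, 0.0003, 0], "delta_rot": [0, 0, 0], "fingers": 0}, {"dp": [0, 0, 0], "delta_rot": [0, 0, 0], "fingers": 0}, {"dp": [0, 0, 0], "delta_rot": [0, 0, 0], "fingers": 0}, {"dp": [0, 0, 0], "delta_rot": [0, 0, 0], "fingers": 0}, {"dp": [0, 0, 0], "delta_rot": [0, 0, 0], "fingers": 0}, {"dp": [0, 0, 0], "delta_rot": [0, 0, 0], "fingers": 0}]'

```text
time: 9.63
ee_pos: [0.5702, -0.0134, 0.1252]
orientation: [0.063, 0.998, -0.003, -0.002]
force: [1.3, -0.1, 0.2]
opening: 0.0001
```

```bash
python3 - <<'E'
from h import *
pose(); p=boardrect('wrist'); boardrect('side'); save('w2',p)
E
```

```text
9.63 [ 0.5702 -0.0134  0.1252] yaw 172.78 z [-0.005 -0.005 -1.   ] F [ 1.3 -0.1  0.2] op 0.0001
wrist earring_board 0.85 [505.2  -5.6] [ 55.2 113. ] 82.8 z 0.0602
```

View pics/w2.png

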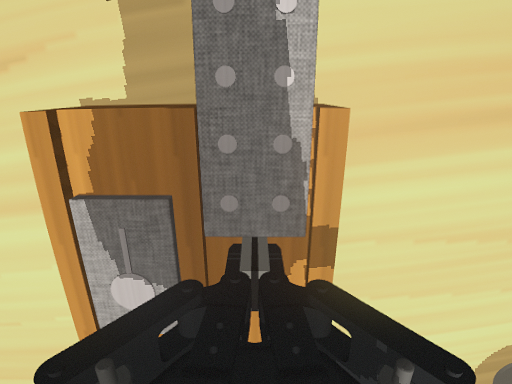

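The front end is outside the frame. From the rear end at row 236, the overhang works out to about 60 mm, and the board is still flat at z 0.060. I'll back off before rising, then move over the overhang with the fingers open.

Emit:
apply_moves --motion '[{"dp": [0.006, -0.0007, 0.001], "delta_rot": [0, 0, 0], "fingers": 0}, {"dp": [0.006, -0.0007, 0.001], "delta_rot": [0, 0, 0], "fingers": 0}, {"dp": [0, 0, 0.01], "delta_rot": [0, 0, 0], "fingers": 0}, {"dp": [0, 0, 0.025], "delta_rot": [0, 0, 0], "fingers": 0}, {"dp": [0, 0, 0.025], "delta_rot": [0, 0, 0], "fingers": 0}, {"dp": [0, 0, 0.015], "delta_rot": [0, 0, 0], "fingers": 0.08}, {"dp": [-0.025, 0.003, 0], "delta_rot": [0, 0, 0], "fingers": 0.08}, {"dp": [-0.025, 0.003, 0], "delta_rot": [0, 0, 0], "fingers": 0.08}, {"dp": [-0.025, 0.003, 0], "delta_rot": [0, 0, 0], "fingers": 0.08}, {"dp": [0, 0, 0], "delta_rot": [0, 0, 0], "fingers": 0.08}]'

```text
time: 10.67
ee_pos: [0.5086, -0.0063, 0.2102]
orientation: [0.063, 0.998, -0.003, -0.001]
force: [-1.1, 1.3, 0.4]
opening: 0.0606
```

```bash
python3 - <<'E'
from h import *
pose(); p=boardrect('wrist'); boardrect('side'); save('w3',p); boardrect('wrist','riser')
boardrect('top'); boardrect('top','riser'); boardrect('top','pedestal',.06); boardrect('side','pedestal',.07)
pose()
E
```

```text
10.67 [ 0.5086 -0.0063  0.2102] yaw 172.76 z [-0.002 -0.005 -1.   ] F [-1.1  1.3  0.4] op 0.0606
wrist earring_board 0.86 [498.  -4.] [ 54.2 129.7] 83.0 z 0.0609
side earring_board 0.81 [496.5  -4.9] [ 62.1 133.4] 83.0 z 0.0594
wrist riser 0.67 [589.  -51.3] [158.1 202.1] 82.8 z 0.0518
top earring_board 0.68 [486.6  -4.3] [ 53.7 112.3] 83.3 z 0.0604
top riser 0.81 [596.2 -17.2] [ 85.8 212.4] 82.9 z 0.06
top pedestal 0.81 [453.9 252.1] [69.  70.6] 7.8 z 0.0751
side pedestal 0.86 [454.5 251. ] [69.7 70.9] 49.4 z 0.0745
11.37 [ 0.5133 -0.0071  0.2098] yaw 172.74 z [ 0.003 -0.006 -1.   ] F [ 0.7  0.  -0.3] op 0.0797
```

View pics/w3.png

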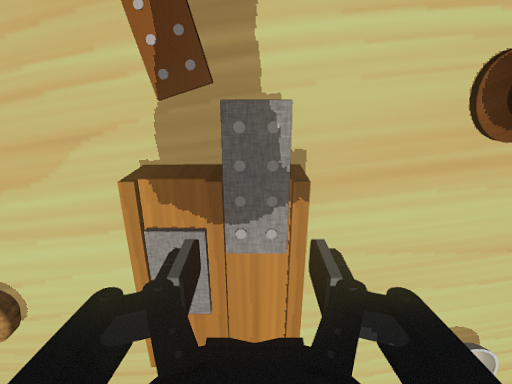

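Wrist view: the board's overhanging end runs from row 100 to the riser edge at about row 175. The board is flat, centred at (0.4975, -0.0044), with the fingers open either side of it. Next I'll move over the end and descend.

Emit:
apply_moves --motion '[{"dp": [-0.02, 0.003, 0], "delta_rot": [0.006, 0, 0], "fingers": 0.082}, {"dp": [-0.02, 0.003, 0], "delta_rot": [0, 0, 0], "fingers": 0.082}, {"dp": [-0.015, 0.0025, 0], "delta_rot": [0, 0, 0], "fingers": 0.082}, {"dp": [0, 0, -0.02], "delta_rot": [0, 0, 0], "fingers": 0.082}, {"dp": [0, 0, -0.02], "delta_rot": [0, 0, 0], "fingers": 0.082}, {"dp": [0, 0, -0.01], "delta_rot": [0, 0, 0], "fingers": 0.082}, {"dp": [0, 0, 0], "delta_rot": [0, 0, 0], "fingers": 0.082}, {"dp": [0, 0, 0], "delta_rot": [0, 0, 0], "fingers": 0.082}, {"dp": [0, 0, 0], "delta_rot": [0, 0, 0], "fingers": 0.082}, {"dp": [0, 0, 0], "delta_rot": [0, 0, 0], "fingers": 0.082}]'

```text
time: 12.2
ee_pos: [0.4574, 0.0016, 0.1602]
orientation: [0.063, 0.998, -0.0, 0.003]
force: [0.6, 0.2, -0.7]
opening: 0.0817
```

```bash
python3 - <<'E'
from h import *
pose()
E
```

```text
12.2 [0.4574 0.0016 0.1602] yaw 172.73 z [ 0.007 -0.    -1.   ] F [ 0.6  0.2 -0.7] op 0.0817
```

Emit:
apply_moves --motion '[{"dp": [-0.003, -0.0005, -0.015], "delta_rot": [0, 0.007, 0], "fingers": 0.082}, {"dp": [0, 0, -0.015], "delta_rot": [0, 0, 0], "fingers": 0.082}, {"dp": [0, 0, -0.015], "delta_rot": [0, 0, 0], "fingers": 0.082}, {"dp": [0, 0, -0.007], "delta_rot": [0, 0, 0], "fingers": 0.082}, {"dp": [0, 0, 0], "delta_rot": [0, 0, 0], "fingers": 0.082}, {"dp": [0, 0, 0], "delta_rot": [0, 0, 0], "fingers": 0.082}, {"dp": [0, 0, 0], "delta_rot": [0, 0, 0], "fingers": 0.082}, {"dp": [0, 0, 0], "delta_rot": [0, 0, 0], "fingers": 0.082}, {"dp": [0, 0, 0], "delta_rot": [0, 0, 0], "fingers": 0.082}, {"dp": [0, 0, 0], "delta_rot": [0, 0, 0], "fingers": 0.082}]'

```text
time: 13.03
ee_pos: [0.4621, 0.0, 0.1148]
orientation: [0.063, 0.998, -0.001, 0.008]
force: [0.6, -0.0, 0.6]
opening: 0.0819
```

```bash
python3 - <<'E'
from h import *
pose();p,_=grab_frame('side');save('s2',p[130:330,220:500])
E
```

```text
13.03 [0.4621 0.     0.1148] yaw 172.74 z [ 0.016 -0.003 -1.   ] F [ 0.6 -0.   0.6] op 0.0819
```

View pics/s2.png

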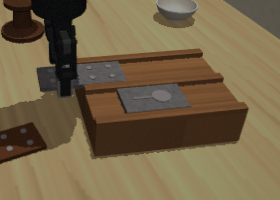

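Emit:
apply_moves --motion '[{"dp": [-0.004, 0.0003, -0.003], "delta_rot": [0, 0.008, 0], "fingers": 0.082}, {"dp": [-0.003, 0.0003, -0.003], "delta_rot": [0, 0.006, 0], "fingers": 0.082}, {"dp": [0, 0, -0.002], "delta_rot": [0, 0, 0], "fingers": 0.082}, {"dp": [0, 0, 0], "delta_rot": [0, 0, 0], "fingers": 0.082}, {"dp": [0, 0, 0], "delta_rot": [0, 0, 0], "fingers": 0.082}, {"dp": [0, 0, 0], "delta_rot": [0, 0, 0], "fingers": 0.082}, {"dp": [0, 0, 0], "delta_rot": [0, 0, 0], "fingers": 0.082}, {"dp": [0, 0, 0], "delta_rot": [0, 0, 0], "fingers": 0.082}, {"dp": [0, 0, 0], "delta_rot": [0, 0, 0], "fingers": 0.082}, {"dp": [0, 0, 0], "delta_rot": [0, 0, 0], "fingers": 0.082}]'

```text
time: 13.92
ee_pos: [0.4543, 0.0007, 0.1062]
orientation: [0.063, 0.998, -0.001, 0.0]
force: [-0.8, 0.3, 0.5]
opening: 0.0821
```

```bash
python3 - <<'E'
from h import *
pose()
E
```

```text
13.92 [0.4543 0.0007 0.1062] yaw 172.74 z [ 0.001 -0.003 -1.   ] F [-0.8  0.3  0.5] op 0.0821
```

Emit:
apply_moves --motion '[{"dp": [0, 0, 0], "delta_rot": [0, 0, 0], "fingers": 0.045}, {"dp": [0, 0, 0], "delta_rot": [0, 0, 0], "fingers": 0.045}, {"dp": [0, 0, 0], "delta_rot": [0, 0, 0], "fingers": 0.045}, {"dp": [0, 0, 0], "delta_rot": [0, 0, 0], "fingers": 0.045}, {"dp": [0, 0, 0], "delta_rot": [0, 0, 0], "fingers": 0.045}, {"dp": [0, 0, 0], "delta_rot": [0, 0, 0], "fingers": 0.045}, {"dp": [0, 0, 0], "delta_rot": [0, 0, 0], "fingers": 0.045}, {"dp": [0, 0, 0], "delta_rot": [0, 0, 0], "fingers": 0.045}, {"dp": [0, 0, 0], "delta_rot": [0, 0, 0], "fingers": 0.045}, {"dp": [0, 0, 0], "delta_rot": [0, 0, 0], "fingers": 0.045}]'

```text
time: 14.75
ee_pos: [0.4545, 0.0007, 0.1066]
orientation: [0.063, 0.998, -0.001, 0.001]
force: [-0.9, 0.1, 0.7]
opening: 0.0529
```

```bash
python3 - <<'E'
from h import *
pose();boardrect('wrist')
E
```

```text
14.75 [0.4545 0.0007 0.1066] yaw 172.74 z [ 0.001 -0.003 -1.   ] F [-0.9  0.1  0.7] op 0.0529
wrist earring_board 0.59 [463.9  -0.5] [54.1 69.3] 83.1 z 0.0598
```

Emit:
apply_moves --motion '[{"dp": [0, 0, 0.004], "delta_rot": [0, 0, 0], "fingers": 0.04}, {"dp": [0, 0, 0.008], "delta_rot": [0, 0, 0], "fingers": 0.04}, {"dp": [0, 0, 0.015], "delta_rot": [0, 0, 0], "fingers": 0.04}, {"dp": [0, 0, 0.015], "delta_rot": [0, 0, 0], "fingers": 0.04}, {"dp": [0, 0, 0.012], "delta_rot": [0, 0, 0], "fingers": 0.04}, {"dp": [0, 0, 0.006], "delta_rot": [0, 0, 0], "fingers": 0.04}, {"dp": [0, 0, 0], "delta_rot": [0, 0, 0], "fingers": 0.04}, {"dp": [0, 0, 0], "delta_rot": [0, 0, 0], "fingers": 0.04}, {"dp": [0, 0, 0], "delta_rot": [0, 0, 0], "fingers": 0.04}, {"dp": [0, 0, 0], "delta_rot": [0, 0, 0], "fingers": 0.04}]'

```text
time: 15.68
ee_pos: [0.4531, 0.0008, 0.1706]
orientation: [0.063, 0.998, -0.001, -0.0]
force: [-0.8, 0.5, -0.5]
opening: 0.0527
```

```bash
cat >> h.py <<'E'
def plane(name,label='earring_board',zlo=.05):
    p,d,W=cloud(name); o=regions_of(label,name)
    if not o: print('none'); return p
    P=W[cv2.erode(o[0]['pixels'].astype(np.uint8),np.ones((3,3))).astype(bool)&(d>0)]; P=P[P[:,2]>zlo]
    c=np.median(P,0); P=P[abs(P-c).max(1)<.075]; n=np.linalg.svd(P-P.mean(0))[2][2] if len(P)<4000 else np.linalg.svd(np.cov((P-P.mean(0)).T))[2][2]
    n*=np.sign(n[2]); q=cv2.minAreaRect((P[:,:2]*1000).astype(np.float32))
    print(name,round(o[0]['conf'],2),'normal',np.round(n,3),'c',np.round(P.mean(0),4),'rect',np.round(q[0],1),np.round(q[1],1),round(q[2],1)); return p
E
python3 - <<'E'
from h import *
pose();plane('side');p=plane('wrist');pose()
E
```

```text
15.68 [0.4531 0.0008 0.1706] yaw 172.74 z [-0.001 -0.003 -1.   ] F [-0.8  0.5 -0.5] op 0.0527
side 0.9 normal [0. 0. 1.] c [nan nan nan] rect [0. 0.] [0. 0.] 0.0
wrist 0.92 normal [0. 0. 1.] c [nan nan nan] rect [0. 0.] [0. 0.] 0.0
15.88 [0.4529 0.0008 0.1706] yaw 172.74 z [-0.001 -0.003 -1.   ] F [ 0.7 -0.2 -0.3] op 0.0526
  return _methods._mean(a, axis=axis, dtype=dtype,
  ret = um.true_divide(
h.py:29: RuntimeWarning: Mean of empty slice.
  c=np.median(P,0); P=P[abs(P-c).max(1)<.075]; n=np.linalg.svd(P-P.mean(0))[2][2] if len(P)<4000 else np.linalg.svd(np.cov((P-P.mean(0)).T))[2][2]
h.py:31: RuntimeWarning: Mean of empty slice.
  print(name,round(o[0]['conf'],2),'normal',np.round(n,3),'c',np.round(P.mean(0),4),'rect',np.round(q[0],1),np.round(q[1],1),round(q[2],1)); return p
```

```bash
python3 - <<'E'
s=open('h.py').read()
i=s.index("    P=W[cv2.erode"); j=s.index("    c=np.median",i)
s=s[:i]+"""    for q in o:
        P=W[cv2.erode(q['pixels'].astype(np.uint8),np.ones((3,3))).astype(bool)&(d>0)]; P=P[P[:,2]>zlo]
        if len(P)>100: break
    else: print(name,'none'); return p
"""+s[j:]
open('h.py','w').write(s)
E
python3 - <<'E'
from h import *
plane('side',zlo=.08);p=plane('wrist',zlo=.08);p,_=grab_frame('side');save('s3',p[100:350,150:500]);pose()
E
```

```text
side none
wrist 0.82 normal [-0.013 -0.     1.   ] c [4.572e-01 3.000e-04 1.239e-01] rect [ 4.622e+02 -2.000e-01] [53.4 68.4] 83.1
16.13 [0.4532 0.0008 0.171 ] yaw 172.74 z [-0.    -0.003 -1.   ] F [ 0.6 -0.3 -1.2] op 0.0526
```

View pics/s3.png

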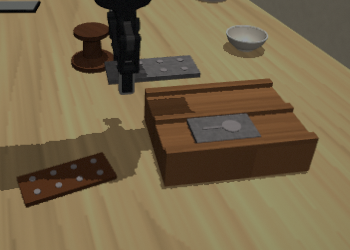

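The board is held flat and clear of the riser, and the pendant board is where it was. Next I'll carry it over the pedestal.

Emit:
apply_moves --motion '[{"dp": [-0.002, 0.008, 0.003], "delta_rot": [0, 0, 0], "fingers": 0.04}, {"dp": [-0.002, 0.014, 0.003], "delta_rot": [0, 0, 0], "fingers": 0.04}, {"dp": [-0.003, 0.02, 0], "delta_rot": [0, 0, 0], "fingers": 0.04}, {"dp": [-0.003, 0.02, 0], "delta_rot": [0, 0, 0], "fingers": 0.04}, {"dp": [-0.003, 0.02, 0], "delta_rot": [0, 0, 0], "fingers": 0.04}, {"dp": [-0.003, 0.02, 0], "delta_rot": [0, 0, 0], "fingers": 0.04}, {"dp": [-0.003, 0.02, 0], "delta_rot": [0, 0, 0], "fingers": 0.04}, {"dp": [-0.003, 0.014, 0], "delta_rot": [0, 0, 0], "fingers": 0.04}, {"dp": [-0.002, 0.008, 0], "delta_rot": [0, 0, 0], "fingers": 0.04}, {"dp": [0, 0, 0], "delta_rot": [0, 0, 0], "fingers": 0.04}]'

```text
time: 16.97
ee_pos: [0.4267, 0.1544, 0.1795]
orientation: [0.064, 0.998, -0.0, 0.001]
force: [0.1, 0.4, -0.4]
opening: 0.0525
```

```bash
python3 - <<'E'
from h import *
pose()
E
```

```text
16.97 [0.4267 0.1544 0.1795] yaw 172.61 z [ 0.002 -0.    -1.   ] F [ 0.1  0.4 -0.4] op 0.0525
```

Remaining: (-0.013, +0.102).

Emit:
apply_moves --motion '[{"dp": [-0.001, 0.01, 0], "delta_rot": [0, 0, 0], "fingers": 0.04}, {"dp": [-0.002, 0.016, -0.002], "delta_rot": [0, 0, 0], "fingers": 0.04}, {"dp": [-0.002, 0.02, -0.002], "delta_rot": [0, 0, 0], "fingers": 0.04}, {"dp": [-0.002, 0.02, -0.002], "delta_rot": [0, 0, 0], "fingers": 0.04}, {"dp": [-0.002, 0.016, -0.002], "delta_rot": [0, 0, 0], "fingers": 0.04}, {"dp": [-0.001, 0.008, 0], "delta_rot": [0, 0, 0], "fingers": 0.04}, {"dp": [0, 0.004, 0], "delta_rot": [0, 0, 0], "fingers": 0.04}, {"dp": [0, 0, 0], "delta_rot": [0, 0, 0], "fingers": 0.04}, {"dp": [0, 0, 0], "delta_rot": [0, 0, 0], "fingers": 0.04}, {"dp": [0, 0, 0], "delta_rot": [0, 0, 0], "fingers": 0.04}]'

```text
time: 17.8
ee_pos: [0.4175, 0.2477, 0.1724]
orientation: [0.067, 0.998, -0.002, 0.002]
force: [-0.0, -1.3, -0.7]
opening: 0.0528
```

```bash
python3 - <<'E'
from h import *
pose();plane('wrist',zlo=.085);p=plane('side',zlo=.085);plane('top',zlo=.085);save('s4',p[40:260,120:420]);pose()
E
```

```text
17.8 [0.4175 0.2477 0.1724] yaw 172.26 z [ 0.004 -0.005 -1.   ] F [-0.  -1.3 -0.7] op 0.0528
wrist 0.7 normal [-0.016  0.001  1.   ] c [0.4216 0.2469 0.1255] rect [426.9 246.1] [53.  68.6] 82.6
side 0.93 normal [-0.01  -0.051  0.999] c [0.4674 0.229  0.125 ] rect [457.3 236.8] [ 49.3 123. ] 82.7
top 0.81 normal [-0.007  0.001  1.   ] c [0.4879 0.2328 0.1262] rect [480.9 237. ] [51.2 80.2] 83.4
18.1 [0.4174 0.248  0.1723] yaw 172.28 z [ 0.004 -0.004 -1.   ] F [-0.3 -0.  -0.5] op 0.0527
```

View pics/s4.png

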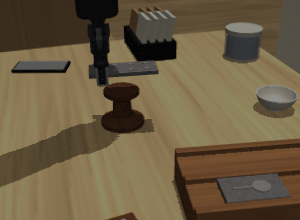

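Side view: the board is level and just above the pedestal. Correcting by about (-2.5, +10) mm and lowering most of the way.

Emit:
apply_moves --motion '[{"dp": [-0.001, 0.005, 0], "delta_rot": [0, 0.006, 0], "fingers": 0.04}, {"dp": [-0.001, 0.004, 0], "delta_rot": [0, 0.006, 0], "fingers": 0.04}, {"dp": [0, 0, -0.008], "delta_rot": [0, 0, 0], "fingers": 0.04}, {"dp": [0, 0, -0.01], "delta_rot": [0, 0, 0], "fingers": 0.04}, {"dp": [0, 0, -0.008], "delta_rot": [0, 0, 0], "fingers": 0.04}, {"dp": [0, 0, -0.005], "delta_rot": [0, 0, 0], "fingers": 0.04}, {"dp": [0, 0, 0], "delta_rot": [0, 0, 0], "fingers": 0.04}, {"dp": [0, 0, 0], "delta_rot": [0, 0, 0], "fingers": 0.04}, {"dp": [0, 0, 0], "delta_rot": [0, 0, 0], "fingers": 0.04}, {"dp": [0, 0, 0], "delta_rot": [0, 0, 0], "fingers": 0.04}]'

```text
time: 18.93
ee_pos: [0.414, 0.2574, 0.1365]
orientation: [0.067, 0.998, -0.003, -0.006]
force: [0.2, 0.1, -1.0]
opening: 0.053
```

```bash
python3 - <<'E'
from h import *
pose();plane('wrist',zlo=.078);plane('side',zlo=.078);plane('top',zlo=.078);pose()
E
```

```text
18.93 [0.414  0.2574 0.1365] yaw 172.28 z [-0.012 -0.006 -1.   ] F [ 0.2  0.1 -1. ] op 0.053
wrist 0.62 normal [-0.     0.004  1.   ] c [0.4175 0.2569 0.0896] rect [422.7 256.2] [53.  68.9] 82.8
side 0.73 normal [ 0.008 -0.042  0.999] c [0.468  0.2409 0.0884] rect [455.1 247.9] [ 53.  125.1] 83.4
top 0.92 normal [ 0.011 -0.     1.   ] c [0.4837 0.2419 0.0896] rect [476.3 246.6] [51.  80.1] 82.9
19.23 [0.4143 0.2576 0.1368] yaw 172.28 z [-0.011 -0.005 -1.   ] F [-0.4  0.  -1.1] op 0.0526
```

Emit:
apply_moves --motion '[{"dp": [0.001, 0.0005, -0.0015], "delta_rot": [0, -0.004, 0], "fingers": 0.04}, {"dp": [0, 0, -0.0015], "delta_rot": [0, 0, 0], "fingers": 0.04}, {"dp": [0, 0, -0.0015], "delta_rot": [0, 0, 0], "fingers": 0.04}, {"dp": [0, 0, 0], "delta_rot": [0, 0, 0], "fingers": 0.04}, {"dp": [0, 0, 0], "delta_rot": [0, 0, 0], "fingers": 0.04}, {"dp": [0, 0, 0], "delta_rot": [0, 0, 0], "fingers": 0.04}, {"dp": [0, 0, 0], "delta_rot": [0, 0, 0], "fingers": 0.04}, {"dp": [0, 0, 0], "delta_rot": [0, 0, 0], "fingers": 0.04}, {"dp": [0, 0, 0], "delta_rot": [0, 0, 0], "fingers": 0.04}, {"dp": [0, 0, 0], "delta_rot": [0, 0, 0], "fingers": 0.04}]'

```text
time: 20.07
ee_pos: [0.4157, 0.2582, 0.1321]
orientation: [0.067, 0.998, -0.003, -0.003]
force: [-0.7, 0.1, -0.5]
opening: 0.0524
```

```bash
python3 - <<'E'
from h import *
pose();plane('wrist',zlo=.076);plane('top',zlo=.076);pose()
E
```

```text
20.07 [0.4157 0.2582 0.1321] yaw 172.28 z [-0.006 -0.005 -1.   ] F [-0.7  0.1 -0.5] op 0.0524
none
top 0.88 normal [ 0.002 -0.004  1.   ] c [0.4861 0.2428 0.0853] rect [480.  247.2] [51.9 77.6] 81.7
20.27 [0.4157 0.2582 0.1321] yaw 172.28 z [-0.006 -0.005 -1.   ] F [-0.1  0.3 -0.4] op 0.0525
```

Emit:
apply_moves --motion '[{"dp": [0, 0, -0.001], "delta_rot": [0, 0, 0], "fingers": 0.04}, {"dp": [0, 0, -0.0008], "delta_rot": [0, 0, 0], "fingers": 0.04}, {"dp": [0, 0, -0.0006], "delta_rot": [0, 0, 0], "fingers": 0.04}, {"dp": [0, 0, 0], "delta_rot": [0, 0, 0], "fingers": 0.04}, {"dp": [0, 0, 0], "delta_rot": [0, 0, 0], "fingers": 0.04}, {"dp": [0, 0, 0], "delta_rot": [0, 0, 0], "fingers": 0.04}, {"dp": [0, 0, 0], "delta_rot": [0, 0, 0], "fingers": 0.04}, {"dp": [0, 0, 0], "delta_rot": [0, 0, 0], "fingers": 0.04}, {"dp": [0, 0, 0], "delta_rot": [0, 0, 0], "fingers": 0.04}, {"dp": [0, 0, 0], "delta_rot": [0, 0, 0], "fingers": 0.04}]'

```text
time: 21.1
ee_pos: [0.4158, 0.2583, 0.13]
orientation: [0.067, 0.998, -0.003, -0.003]
force: [-0.5, 0.0, 0.7]
opening: 0.0526
```

```bash
python3 - <<'E'
from h import *
pose();plane('wrist',zlo=.076);plane('top',zlo=.076);pose()
E
```

```text
21.1 [0.4158 0.2583 0.13  ] yaw 172.28 z [-0.006 -0.005 -1.   ] F [-0.5  0.   0.7] op 0.0526
wrist 0.92 normal [-0.011  0.002  1.   ] c [0.4194 0.2577 0.0831] rect [424.6 257.1] [53.5 68.6] 82.7
top 0.96 normal [-0.     0.006  1.   ] c [0.4851 0.2426 0.0834] rect [477.7 247.2] [50.6 81.5] 83.3
21.3 [0.4158 0.2583 0.13  ] yaw 172.28 z [-0.006 -0.005 -1.   ] F [-0.8 -1.2  0.8] op 0.0528
```

Emit:
apply_moves --motion '[{"dp": [0, 0, -0.0005], "delta_rot": [0, 0, 0], "fingers": 0.04}, {"dp": [0, 0, -0.0005], "delta_rot": [0, 0, 0], "fingers": 0.04}, {"dp": [0, 0, 0], "delta_rot": [0, 0, 0], "fingers": 0.04}, {"dp": [0, 0, 0], "delta_rot": [0, 0, 0], "fingers": 0.04}, {"dp": [0, 0, 0], "delta_rot": [0, 0, 0], "fingers": 0.04}, {"dp": [0, 0, 0], "delta_rot": [0, 0, 0], "fingers": 0.04}, {"dp": [0, 0, 0], "delta_rot": [0, 0, 0], "fingers": 0.04}, {"dp": [0, 0, 0], "delta_rot": [0, 0, 0], "fingers": 0.04}, {"dp": [0, 0, 0], "delta_rot": [0, 0, 0], "fingers": 0.04}, {"dp": [0, 0, 0], "delta_rot": [0, 0, 0], "fingers": 0.04}]'

```text
time: 22.13
ee_pos: [0.4159, 0.2583, 0.13]
orientation: [0.067, 0.998, -0.002, -0.002]
force: [-0.9, 0.3, 2.0]
opening: 0.0523
```

```bash
python3 - <<'E'
from h import *
pose();plane('wrist',zlo=.076);pose()
E
```

```text
22.13 [0.4159 0.2583 0.13  ] yaw 172.29 z [-0.005 -0.005 -1.   ] F [-0.9  0.3  2. ] op 0.0523
wrist 0.87 normal [-0.011  0.003  1.   ] c [0.4196 0.2579 0.0831] rect [424.9 257.3] [52.7 68.9] 82.7
22.23 [0.4158 0.2583 0.1299] yaw 172.29 z [-0.005 -0.005 -1.   ] F [-0.9  0.3  0.9] op 0.0525
```

It is in contact with about 2 N, flat, and centred to about 1 mm. Releasing.

Emit:
apply_moves --motion '[{"dp": [0, 0, 0], "delta_rot": [0, 0, 0], "fingers": 0.056}, {"dp": [0, 0, 0], "delta_rot": [0, 0, 0], "fingers": 0.058}, {"dp": [0, 0, 0], "delta_rot": [0, 0, 0], "fingers": 0.062}, {"dp": [0, 0, 0], "delta_rot": [0, 0, 0], "fingers": 0.068}, {"dp": [0, 0, 0], "delta_rot": [0, 0, 0], "fingers": 0.074}, {"dp": [0, 0, 0], "delta_rot": [0, 0, 0], "fingers": 0.08}, {"dp": [0, 0, 0], "delta_rot": [0, 0, 0], "fingers": 0.082}, {"dp": [0, 0, 0], "delta_rot": [0, 0, 0], "fingers": 0.082}, {"dp": [0, 0, 0], "delta_rot": [0, 0, 0], "fingers": 0.082}, {"dp": [0, 0, 0], "delta_rot": [0, 0, 0], "fingers": 0.082}]'

```text
time: 23.07
ee_pos: [0.4161, 0.2584, 0.1295]
orientation: [0.067, 0.998, -0.002, -0.002]
force: [-0.2, -0.1, -0.2]
opening: 0.0819
```

```bash
python3 - <<'E'
from h import *
pose();plane('wrist',zlo=.076);plane('top',zlo=.076);pose()
E
```

```text
23.07 [0.4161 0.2584 0.1295] yaw 172.28 z [-0.005 -0.005 -1.   ] F [-0.2 -0.1 -0.2] op 0.0819
wrist 0.91 normal [-0.012  0.001  1.   ] c [0.4194 0.2578 0.083 ] rect [424.4 256.9] [53.5 68.4] 83.0
top 0.89 normal [-0.001  0.007  1.   ] c [0.4864 0.2441 0.0833] rect [480.5 247.6] [50.2 73.5] 84.3
23.27 [0.4161 0.2584 0.1295] yaw 172.28 z [-0.005 -0.005 -1.   ] F [-0.4 -0.6  0.5] op 0.0825
```

Released with no shift. Going straight up, then looking.

Emit:
apply_moves --motion '[{"dp": [0, 0, 0.005], "delta_rot": [0, 0, 0], "fingers": 0.082}, {"dp": [0, 0, 0.01], "delta_rot": [0, 0, 0], "fingers": 0.082}, {"dp": [0, 0, 0.015], "delta_rot": [0, 0, 0], "fingers": 0.082}, {"dp": [0, 0, 0.02], "delta_rot": [0, 0, 0], "fingers": 0.082}, {"dp": [0, 0, 0.025], "delta_rot": [0, 0, 0], "fingers": 0.082}, {"dp": [-0.01, 0, 0.025], "delta_rot": [0, 0, 0], "fingers": 0.082}, {"dp": [-0.01, 0, 0.025], "delta_rot": [0, 0, 0], "fingers": 0.082}, {"dp": [0, 0, 0.01], "delta_rot": [0, 0, 0], "fingers": 0.082}, {"dp": [0, 0, 0], "delta_rot": [0, 0, 0], "fingers": 0.082}, {"dp": [0, 0, 0], "delta_rot": [0, 0, 0], "fingers": 0.082}]'

```text
time: 24.1
ee_pos: [0.3931, 0.2573, 0.2725]
orientation: [0.067, 0.998, -0.003, -0.003]
force: [0.5, 0.4, -0.4]
opening: 0.0824
```

```bash
python3 - <<'E'
from h import *
pose();plane('wrist',zlo=.076);p=plane('side',zlo=.076);boardrect('top','pendant_board');plane('top',zlo=.076);save('s5',p[40:300,120:500]);pose()
E
```

```text
24.1 [0.3931 0.2573 0.2725] yaw 172.26 z [-0.007 -0.005 -1.   ] F [ 0.5  0.4 -0.4] op 0.0824
wrist 0.62 normal [ 0.001 -0.002  1.   ] c [0.4504 0.2541 0.0829] rect [455.8 253.1] [ 52.9 129.7] 82.7
side 0.77 normal [-0.004 -0.048  0.999] c [0.454  0.2423 0.0821] rect [455.3 247.6] [ 51.7 123.9] 82.3
top pendant_board 0.84 [573.4 -86.4] [53.6 90.3] 83.0 z 0.0606
top 0.95 normal [ 0.    -0.002  1.   ] c [0.4748 0.248  0.0833] rect [473.6 248.3] [50.6 89.8] 82.6
24.5 [0.3925 0.2569 0.2709] yaw 172.25 z [-0.01  -0.007 -1.   ] F [-0.2  0.1 -0.3] op 0.0824
```

View pics/s5.png

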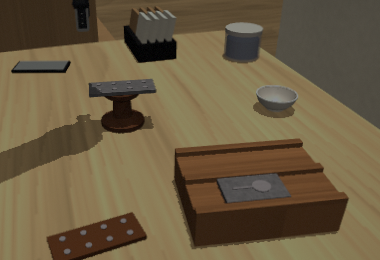

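The board lies flat on the pedestal, centred to within about 2 mm: board (455.8, 253.1) against pedestal (454.2, 251.7). The pendant board has not moved, and the gripper is clear.

```bash
python3 -c "
from plant import r; print(r.hand_in())"
```

```text
the job is handed in; nothing more can be done
None
```

The earring board is lying flat and centred on the pedestal, and I handed the job in at about 24.5 s of the 54 s allowed.

I pushed the board forward from behind with closed fingertips until about 60 mm stuck out past the riser's front edge. I then gripped the overhanging end by its sides, lifted it, carried it over, set it down with about 2 N of contact force, let go, and backed straight off.

**Last checks:**
- **Flatness:** the wrist and top cameras show the board level, with its top at z = 0.083 m. That is what the pedestal height plus the board thickness should give.
- **Centring:** the board centre measured (455.8, 253.1) mm against (454.2, 251.7) mm for the pedestal, about 2 mm off and within calibration error.
- **Pendant board:** it is where it started, within 1 mm.
- **Robot:** the gripper is open and more than 10 cm above the board, touching nothing.

**What went wrong or disagreed:**
- **First push:** it failed because the fingertips rose about 7 mm and passed over the board without moving it. I backed off, went lower and repeated it.
- **Overhang:** it came out at about 60 mm, more than the 42 mm I planned, but the board stayed flat in the groove.
- **Side camera:** it read the final board as tilted about 3° and its centre about 5 mm off in y. I put this down to its slanted view, because the other two cameras agree with each other.

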